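Fetch a print-head cartridge from the bypass-door dry case

ROBOT

A 6-joint arm with a two-finger parallel gripper is mounted at the origin on the work surface. World frame = base frame: x ahead of the robot, y to its left, z up, the work surface at z = 0. Lengths are in m, angles in rad, forces in N, time in s.
With the tool pointing down it reaches from about 0.425 to 0.95 m from the base axis. Payload 14.7 kg.
Tool frame: the origin (TCP) lies midway between the tips of the shut fingers; the grasp point (between the pads) lies 19 mm behind it; z points along the fingers, y is the line along which they close (so a half turn about z gives the same grasp; the last joint's range is limited). The gripper opens to 85 mm and grips with 20 to 120 N. Pads are 22 mm wide; open, the fingers measure 114 mm over their backs; the gripper's body (76 mm by 85 mm) begins 54 mm behind the grasp point. The pads swing forward as they close: fully open they stand 13 mm farther back than shut.
Start: joints at [-1.294, 0.48, 1.596, -0, 1.065, -0.047], TCP at [0.207, -0.616, 0.231] pointing down, gripper open.
Joint ranges: [-2.75, 2.75], [-0.82, 2.05], [0.23, 2.67], [-1.56, 4.7], [0.09, 2.69], [-2.92, 2.92]. Speed limits (rad/s): [1.89, 1.89, 2.39, 3.01, 3.01, 3.01].

INTERFACE

Orientations are given as a unit quaternion [x, y, z, w].
In Python, from cell import r gives the robot as it stands. The module is installed in compiled form; this text tells all that it offers.
- The arm moves only by the tool send_rows, never from a script. Its arguments are lists of equal length, an entry for each row: "travel": the shift along the tool's x, y, z in m, a list of three; "roll": the turn about the tool's z in rad; "jaw": the finger opening in m, from 0 to 0.0854. In form: {"travel": [[dx, dy, dz], ...], "roll": [roll, ...], "jaw": [jaw, ...]}. A call has 1 to 8 rows; each row is the pose to reach, as a shift and turn from the pose commanded when the call began, along the tool's axes at that moment; what a row does not reach only later rows make up. A row lasts 1/12 s, in which the tool goes at most 41.7 mm and 7.16 degrees, less where a joint would pass 70% of its speed; a pose out of reach is approached as far as the arm can. A call with a gripper value outside its range is refused whole. The fingers move at their own pace and stop on an object; the grip force is fixed at half the most. Time passes only in rows, so rows that repeat a pose let the fingers close. It gives the time, the measured TCP pose, the force, the opening and the grip force at its end, in the units of the state.
- r.sense(): the state, without advancing time (a new reading comes with each control period).
- r.read_camera(name): name is "scene" or "top" or "wrist"; returns the picture (384x512x3 uint8, red, green, blue); there is no depth.
- r.calibration(name): a dict with "fx", "fy", "cx", "cy" (pixels), "k1" (the pictures are not rectified: a ray, as slopes to the right and down, at radius r is drawn at 1 + k1 r^2 times it, then the intrinsics apply), "R" (3x3) and "t" (3): a world point X has camera coordinates R X + t; the wrist camera has in their place "tool_from_camera" (4x4, takes a point from camera to tool coordinates, whose origin is the TCP and whose axes are the flange's). Camera axes: x right, y down, z forward; pixel columns grow to the right and rows downward; lengths in m; the calibration is good to about 2 mm. A picture is of the moment at which its call begins: read the wrist's pose just before it. calibration takes no time and is no camera call.
- r.job_done(): hands the job in; it is judged then, once.
The state is a dict: "time_s": time; "qpos": joint angles; "dq": joint speeds; "effort": joint torques, N m; "tcp_pos": TCP position; "tool_rot": TCP orientation; "wrist_force": force on the tool from outside, world axes, zero at the start; "wrist_torque": the same for the moment, N m; "finger_gap": opening from 0.0 (shut) to 1.0 (fully open); "grasp_force": force on a finger pad.
Only numpy, scipy, OpenCV 4.12 (cv2) and the standard library are available. Lean on these libraries where they do the work, as an engineer would, in place of code of your own. Each camera call takes 0.05 s, during which the arm holds its last target. There are 200 camera calls.

TASK

Slide the dry case's lower clear door right behind (under) its neighbour, lift the print-head cartridge out by its two narrow ends, stand it upright on the bare desk and let go so that you can take it again by its broad sides. Stand it gently, never dropped, in the bench cradle between the two tall cheeks, flat on the cradle's floor, and let go. Then slide the lower door fully shut again; the upper door stays shut throughout, and the pot, gear, relief model and wrench are left where they are.

Things in the scene. Friction and masses are not known exactly. Their poses are not given: they have to be found in the camera images.
- case: Grey case fixed to the desk, 180 mm deep (its x) by 416 mm long (its y), 92 mm high; origin at the centre of its underside, z up. Two clear doors side by side in its top slide along y on a double track: the lower-track door covers the +y half, the upper-track one (8 mm higher, top face at 90 mm) the -y half. Inner floor 12 mm above the desk; inner faces of its long walls at x = -84 and +84 mm.
- bay_near (a point): Floor centre of the bay at case y = +95 mm, axes as the case's. Each bay is 38 mm wide in y between two white walls (5 mm thick, 130 mm long in x, tops 74 mm above the desk), open at both x ends. The cartridge stands in one bay, the pot in the other; which is which varies. Only 3 mm is left beside the cartridge's broad sides, so fingers fit only at its two ends (along x).
- bay_far (a point): Floor centre of the other, like bay, at case y = +155 mm (nearer the case's +y end).
- lower_door (a joint): Slide of the lower door, m: 0 = shut, at its stop; grows as the door moves to the case's -y, under the upper door; stop at 0.155 (fully behind its neighbour; case open from y = +44 to +200 mm). Starts 0 to 30 mm open. Friction about 1.5 N, light damping, no spring: it stays where left.
- lower_door_pull (a point): Grip point on the lower door's steel pull, an upright fin 50 mm (case x) by 10 mm (case y), top 130 mm above the desk; the point is on its centre line, 118 mm above the desk, at case x = 0, y = +175 mm when shut; it moves with the door. All around it is lower than 93 mm. Axes as the case's.
- upper_door (a joint): Slide of the upper door, m: 0 = shut (as it starts), growing towards the case's +y. Leave it shut.
- upper_door_pull (a point): The upper door's pull, a like fin, at case x = 0, y = -175 mm when shut; point 118 mm above the desk.
- cartridge_mid (a point): Centre (half-way up) of the loose print-head cartridge: a black upright box 56 mm long (its x), 32 mm wide (its y), 60 mm high, with aluminium stripes on top, 0.13 to 0.25 kg. Starts upright on the case floor, its x within 0.04 rad of the case's x. Ends and broad sides are alike in pairs: either way round is right.
- cradle_seat (a point): Floor centre of the fixed bench cradle, 12 mm above the desk; base 100 mm (its x) by 76 mm (its y). Two steel cheeks (8 mm thick, 50 mm wide, 75 mm above its floor) at x = -36 and +36 mm leave 64 mm for the cartridge's length along x, either way round. Sills 5 mm high, inner faces at y = -20 and +20 mm, keep its foot; above them the long sides are open for fingers.
- pot: Bystander: round grey pot with white lid, 30 mm diameter, 55 mm high, in the other bay; origin at the centre of its underside.
- gear: Bystander: grey printed gear, 56 mm across, 28 mm high, on the desk; origin under its centre.
- relief: Bystander: grey printed mountain relief, 100 by 120 mm, 76 mm high; origin under its centre.
- wrench: Bystander: small steel wrench, 130 mm long, lying on the desk.

How it is judged:
On the way, in this order (a step that is already met when the one before it is completed fails the run):
1. the lower door is slid behind its neighbour (value of joint lower_door above 0.14 m), for 0.1 s.
2. the cartridge stands upright on the desk, let go (height (world z) of cartridge_mid below 0.035 m and angle between cartridge_mid's own z axis and vertical below 0.1 rad and contact force between the fingers and cartridge below 0.1 N and linear speed of cartridge below 0.02 m/s), for 0.1 s.
3. the cartridge stands in the cradle, let go (horizontal distance between cartridge_mid and cradle_seat below 0.009 m and z of cartridge_mid in the frame of cradle_seat between 0.026 and 0.034 m and angle between the x axis of cartridge_mid and the x axis of cradle_seat, either way round below 0.25 rad and angle between cartridge_mid's own z axis and vertical below 0.1 rad and contact force between the fingers and cartridge below 0.1 N and linear speed of cartridge below 0.02 m/s), for 0.2 s.
At the end, for the whole second after the job is handed in: The cartridge stands at rest and released in the cradle: centre within 9 mm of the seat's centre sideways, on its floor (centre 26 to 34 mm above it), upright within 0.1 rad and along the cradle within 0.25 rad; both doors are shut to within 6 mm (all of step 3 and value of joint each of lower_door, upper_door below 0.006 m and velocity of joint lower_door below 0.01 m/s); the robot touches nothing.
It fails at once if the cartridge is dropped: it falls faster than 0.5 m/s out of the fingers (contact force between the fingers and cartridge below 0.1 N and linear speed of cartridge above 0.5 m/s).
It fails at once if the cartridge is tipped over (angle between cartridge_mid's own z axis and vertical above 0.8 rad).
It fails at once if the upper door is opened by more than 20 mm (value of joint upper_door above 0.02 m).
It fails at once if the pot, gear, relief model or wrench is moved by more than 30 mm (distance of any of pot, gear, relief, wrench from where it was at the start of the episode above 0.03 m).
It also fails if it takes over 72 s, if anything falls off the work surface, if the arm or the gripper's body presses on something with over 40 N, if the wrist force passes 120 N, or if a joint passes its speed limit or range.

## Working session

There is one attempt and no reset: what is moved stays moved. The work goes in short steps, Python scripts to look and compute and a tool call to move; the robot and the scene stay as the last step left them, time stands still between calls to the robot, and variables do not carry over. Pictures are saved under pics/ and viewed, at most 13 in all, crops included, and the job is handed in when it is done.

Besides the shell and the picture viewer there is one more tool, called after "Call:" in YAML: its name, and indented under it one key for each argument. send_rows: Moves the arm, as the interface text tells. Its arguments: {"type":"object","properties":{"travel":{"type":"array","items":{"type":"array","items":{"type":"number"}}},"roll":{"type":"array","items":{"type":"number"}},"jaw":{"type":"array","items":{"type":"number"}}},"required":["travel","roll","jaw"]}

```bash
mkdir -p pics
python3 - <<'E'
from cell import r
import cv2,json,numpy as np
s=r.sense(); print(s)
for n in("top","scene"):
    cv2.imwrite(f"pics/{n}0.png",r.read_camera(n)[:,:,::-1])
    c=r.calibration(n); print(n,{k:np.round(v,4).tolist() for k,v in c.items()})
print(r.calibration("wrist"))
E
```

```text
{'time_s': 0.0, 'qpos': array([-1.29361256e+00,  4.80837263e-01,  1.59685901e+00, -1.15638919e-05,
        1.06512354e+00, -4.65861358e-02]), 'dq': array([-0.00149181,  0.00066059, -0.00111532, -0.00128641, -0.00030812,
        0.00107329]), 'effort': array([-6.23062551e-04, -9.50650835e+01, -4.30189955e+01, -4.19327898e-04,
        1.20047067e-02, -1.25253573e-04]), 'tcp_pos': array([ 0.20670427, -0.61582072,  0.23067442]), 'tool_rot': array([ 9.86924585e-01,  1.61181537e-01, -7.56118335e-05, -6.08927750e-04]), 'wrist_force': array([-0.04088508, -0.46946096,  0.02006486]), 'wrist_torque': array([-0.02913559,  0.00041113,  0.02506546]), 'grasp_force': 0.0, 'finger_gap': 0.9964088207448775}
top {'fx': 408.0796, 'fy': 408.0796, 'cx': 253.8106, 'cy': 200.5359, 'k1': -0.0282, 'R': [[0.0092, -0.9999, 0.0077], [-0.9829, -0.0104, -0.1836], [0.1837, -0.0059, -0.983]], 't': [-0.0138, 0.5258, 1.0086]}
scene {'fx': 383.7074, 'fy': 383.7074, 'cx': 254.6232, 'cy': 190.9508, 'k1': 0.0247, 'R': [[-0.0458, 0.9989, -0.0126], [0.8622, 0.0331, -0.5055], [-0.5045, -0.034, -0.8627]], 't': [0.0375, -0.412, 1.3103]}
{'fx': 301.95847760392405, 'fy': 301.95847760392405, 'cx': 258.9299515616786, 'cy': 191.19310170806824, 'k1': -0.019489389092122115, 'tool_from_camera': array([[ 8.02102074e-04, -9.47419857e-01, -3.19992141e-01,
         8.24969678e-02],
       [ 9.99999677e-01,  7.42589619e-04,  3.08000267e-04,
         2.75062377e-04],
       [-5.41827265e-05, -3.19992285e-01,  9.47420147e-01,
        -1.41937477e-01],
       [ 0.00000000e+00,  0.00000000e+00,  0.00000000e+00,
         1.00000000e+00]])}
```

View pics/top0.png

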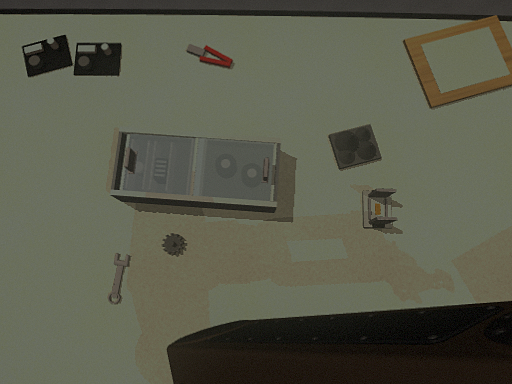

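View pics/scene0.png

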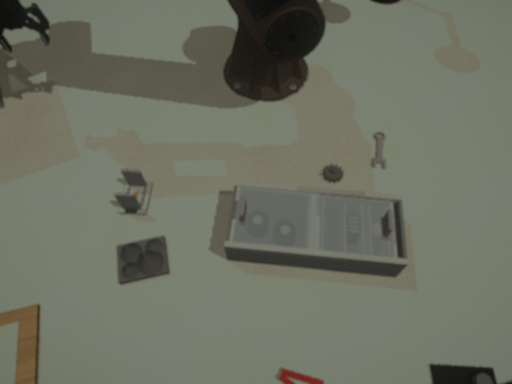

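Top view: case spans about (112–280, 132–212), the lower pull is at (130,160), cartridge stripes near (160,168) and cradle near (378,208). Next I'll enlarge the case and cradle.

Run:
```python
import cv2,numpy as np
a=cv2.imread("pics/top0.png"); b=cv2.imread("pics/scene0.png")
def crop(i,x,y,w,h,s): return np.clip(cv2.resize(i[y:y+h,x:x+w],(w*s,h*s),interpolation=cv2.INTER_CUBIC).astype(float)*1.7,0,255).astype(np.uint8)
c=np.zeros((600,800,3),np.uint8)
p=crop(a,106,122,190,98,4); c[:392,:760]=p
q=crop(a,352,178,52,52,4); c[392:600,:208]=q
q=crop(b,105,163,52,52,4); c[392:600,210:418]=q
cv2.imwrite("pics/z1.png",c)
d=crop(b,216,178,200,104,4)[:600,:800]; cv2.imwrite("pics/z2.png",d)
```

```text
(no output)
```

View pics/z1.png

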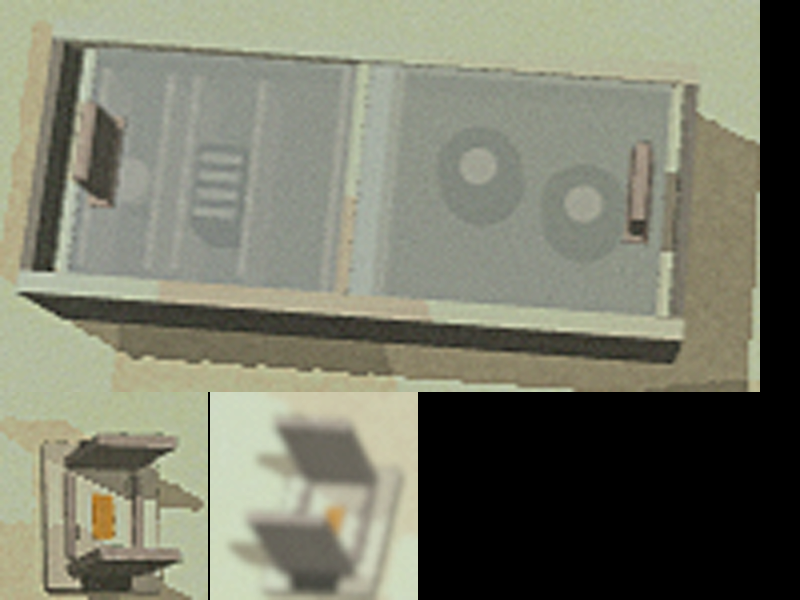

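View pics/z2.png

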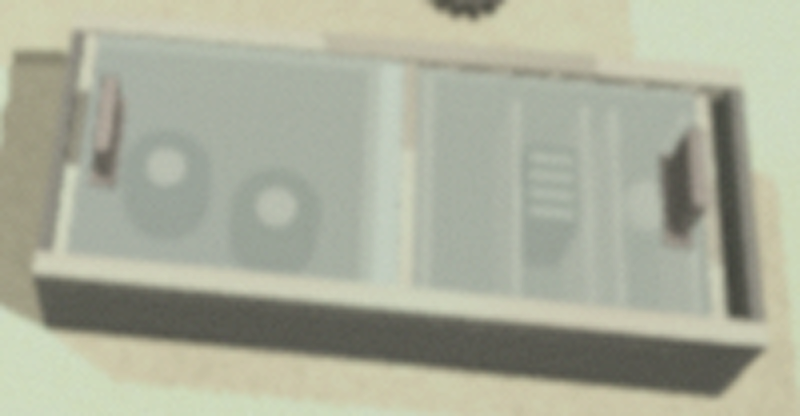

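Cartridge (black, 4 stripes) is in the near bay, pot in the far bay; lower door is slightly open. The case, cradle and cartridge poses come next, by fitting both views.

```bash
cat > h.py <<'E'
from cell import r
import numpy as np, cv2
from scipy.spatial.transform import Rotation as Ro
from scipy.optimize import least_squares
def cam(n,s=None):
    c=r.calibration(n)
    if n=="wrist":
        s=s or r.sense(); T=np.eye(4); T[:3,:3]=Ro.from_quat(s["tool_rot"]).as_matrix(); T[:3,3]=s["tcp_pos"]
        M=np.linalg.inv(T@c["tool_from_camera"]); c=dict(c,R=M[:3,:3],t=M[:3,3])
    c["K"]=np.array([[c["fx"],0,c["cx"]],[0,c["fy"],c["cy"]],[0,0,1.]]); c["D"]=np.array([c["k1"],0,0,0.])
    return c
def proj(c,X): return cv2.projectPoints(np.array(X,float).reshape(-1,1,3),cv2.Rodrigues(np.array(c["R"]))[0],np.array(c["t"],float),c["K"],c["D"])[0][:,0]
def plane(c,px,z):
    u=cv2.undistortPoints(np.array(px,float).reshape(-1,1,2),c["K"],c["D"])[:,0]
    R=np.array(c["R"]);C=-R.T@np.array(c["t"]); d=np.c_[u,np.ones(len(u))]@R
    return C+d*((z-C[2])/d[:,2])[:,None]
def place(p,L):
    L=np.array(L,float).reshape(-1,3);co,si=np.cos(p[2]),np.sin(p[2])
    return np.c_[p[0]+co*L[:,0]-si*L[:,1],p[1]+si*L[:,0]+co*L[:,1],L[:,2]]
def fit(obs,p0):  # obs: list of (cam, local points, pixels)
    f=lambda p:np.concatenate([(proj(c,place(p,L))-px).ravel() for c,L,px in obs])
    s=least_squares(f,p0,loss="soft_l1"); return s.x,f(s.x).reshape(-1,2)
def unz(pts,x,y,k=4): return np.array([x,y])+(np.array(pts,float)+.5)/k-.5
def state():
    s=r.sense(); M=Ro.from_quat(s["tool_rot"]).as_matrix(); return s,M
def togo(target,yaw=None):
    "shift in tool axes to the world point for TCP; roll so tool y has world heading yaw (mod pi)"
    s,M=state(); d=M.T@(np.array(target)-s["tcp_pos"]); 
    cur=np.arctan2(M[1,1],M[0,1]); out=[None]
    if yaw is not None:
        a=(yaw-cur+np.pi/2)%np.pi-np.pi/2; out=[-a]
    return np.round(d,4),np.round(out,4) if yaw is not None else None
E
python3 - <<'E'
from h import *
t,s=cam("top"),cam("scene")
for c in(t,s): print("cam",-np.array(c["R"]).T@c["t"])
zt=unz([(18,292),(683,341),(698,85)],106,122)
zs=unz([(75,30),(743,72),(35,275),(765,345)],216,178)
print(plane(t,zt,.092),plane(s,zs,.092))
obs=[(t,np.array([[-90,208,92],[-90,-208,92],[90,-208,92]])/1e3,zt),(s,np.array([[-90,-208,92],[-90,208,92],[90,-208,92],[90,208,92]])/1e3,zs)]
p,e=fit(obs,[.6,.1,0]); print("case",p,e.round(1).tolist())
st=unz([(218,160),(218,178),(216,195),(213,213)],106,122); ss=unz([(552,160),(551,178),(551,196),(550,213)],216,178)
print("stripes",plane(t,st,.072),plane(s,ss,.072))
print("bay",place(p,[.0,.095,.072]))
print("seat orange",plane(t,unz([(103,517-392)],352,178),.012),plane(s,unz([(335-210,519-392)],105,163),.012))
# cheek top corners top-cam: upper cheek (97,436),(178,438); lower (75,556?),(180,548)
print("cheek tops top",plane(t,unz([(97,44),(178,44),(100,157),(181,157)],352,178),.087))
print("cheek tops scene",plane(s,unz([(67,25),(130,37),(40,123),(107,125)],105,163),.087))
# lower fin top
print("fin t",plane(t,unz([(85,102),(78,178)],106,122),.13),"s",plane(s,unz([(697,127),(705,208)],216,178),.13))
E
```

```text
cam [ 0.33173915 -0.00236084  1.08811653]
cam [1.017958   0.02076993 0.92273786]
[[ 0.52904288  0.3498028   0.092     ]
 [ 0.50247641 -0.06442052  0.092     ]
 [ 0.66836083 -0.07419957  0.092     ]] [[ 0.51706755 -0.06403424  0.092     ]
 [ 0.53162921  0.35076019  0.092     ]
 [ 0.68340779 -0.07514182  0.092     ]
 [ 0.70795977  0.33702366  0.092     ]]
case [ 0.60591739  0.13725469 -0.06342494] [[-0.3, -0.1], [0.1, -0.2], [0.7, -5.3], [0.2, -4.7], [-0.2, -0.8], [-0.4, -0.4], [1.0, 0.5]]
stripes [[0.62111053 0.23404039 0.072     ]
 [0.60911672 0.23341111 0.072     ]
 [0.59782384 0.23410643 0.072     ]
 [0.58591076 0.2354073  0.072     ]] [[0.58700645 0.23372969 0.072     ]
 [0.59930761 0.23208855 0.072     ]
 [0.61142332 0.23106881 0.072     ]
 [0.62274581 0.22951854 0.072     ]]
bay [[0.61193872 0.23206367 0.072     ]]
seat orange [[ 0.51354347 -0.34093796  0.012     ]] [[ 0.5087922  -0.34012145  0.012     ]]
cheek tops top [[ 0.55261539 -0.31595048  0.087     ]
 [ 0.55320279 -0.3674927   0.087     ]
 [ 0.48065861 -0.31452718  0.087     ]
 [ 0.48114415 -0.36540729  0.087     ]]
cheek tops scene [[ 0.47574822 -0.36388483  0.087     ]
 [ 0.48347171 -0.32081661  0.087     ]
 [ 0.54989234 -0.36448513  0.087     ]
 [ 0.54971591 -0.32202026  0.087     ]]
fin t [[0.64059178 0.30410488 0.13      ]
 [0.59243724 0.30508627 0.13      ]] s [[0.59168954 0.30409236 0.13      ]
 [0.64300987 0.30177003 0.13      ]]
```

Run:
```python
from h import *
print(togo([.54,-.34,.26],np.pi/2-.063))
```

```text
(array([ 0.4037, -0.1555, -0.0291]), array([0.3868]))
```

Call:
send_rows:
  travel:
    - [0.404,-0.156,-0.029]
    - [0.404,-0.156,-0.029]
    - [0.404,-0.156,-0.029]
    - [0.404,-0.156,-0.029]
    - [0.404,-0.156,-0.029]
    - [0.404,-0.156,-0.029]
    - [0.404,-0.156,-0.029]
    - [0.404,-0.156,-0.029]
  roll: [0.387,0.387,0.387,0.387,0.387,0.387,0.387,0.387]
  jaw: [0.085,0.085,0.085,0.085,0.085,0.085,0.085,0.085]

```text
time_s: 0.77
tcp_pos: [0.4581, -0.4072, 0.253]
tool_rot: [0.999, -0.032, -0.0, -0.0]
wrist_force: [1.1, -0.9, 0.1]
finger_gap: 0.989
grasp_force: 0.0
```

Run:
```python
from h import *
print(togo([.54,-.34,.26],np.pi/2-.063),r.sense()["qpos"])
```

```text
(array([ 0.0775, -0.0723, -0.007 ]), array([-0.0003])) [-7.76158674e-01  4.07816038e-01  1.66022896e+00  1.07136582e-05
  1.07390867e+00  8.57950287e-01]
```

Call:
send_rows:
  travel:
    - [0.055,-0.05,0]
    - [0.055,-0.05,0]
    - [0.055,-0.05,0]
    - [0.055,-0.05,0]
    - [0.055,-0.05,0]
  roll: [0,0,0,0,0]
  jaw: [0.03,0.03,0.03,0.03,0.03]

```text
time_s: 1.18
tcp_pos: [0.5146, -0.3624, 0.2527]
tool_rot: [1.0, -0.031, -0.0, -0.0]
wrist_force: [-0.7, 0.0, 0.1]
finger_gap: 0.352
grasp_force: 0.0
```

Run:
```python
from h import *
s=r.sense();im=r.read_camera("wrist");print(s["tcp_pos"],s["tool_rot"],np.abs(s["dq"]).max())
cv2.imwrite("pics/w1.png",np.clip(im[:,:,::-1]*1.6,0,255).astype(np.uint8))
np.save("w1.npy",np.r_[s["tcp_pos"],s["tool_rot"]])
print(proj(cam("wrist",s),[[.511,-.341,.012],[.545,-.316,.087],[.545,-.366,.087],[.475,-.316,.087],[.475,-.366,.087]]))
```

```text
[ 0.51461175 -0.3624394   0.25266384] [ 9.99512227e-01 -3.12267554e-02 -4.32861422e-04 -1.06418477e-04] 0.02697903723493908
[[242.36073856 160.49336721]
 [211.59401876 145.96189994]
 [260.32155805 142.93908728]
 [218.70153425 209.26730783]
 [264.16950298 206.66292169]]
```

View pics/w1.png

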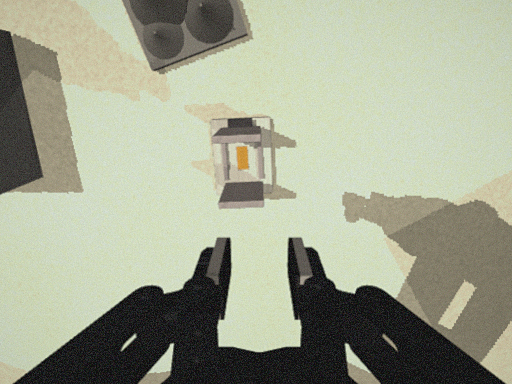

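The wrist view shows the cradle: orange floor mark at (242,158), near cheek at (220–264,183–207), far cheek at (213–262,127–142). An enlargement will give its corners.

Run:
```python
import cv2
a=cv2.imread("pics/w1.png")[110:215,195:295]
cv2.imwrite("pics/w1z.png",cv2.resize(a,None,fx=5.7,fy=5.7,interpolation=cv2.INTER_CUBIC))
```

```text
(no output)
```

View pics/w1z.png

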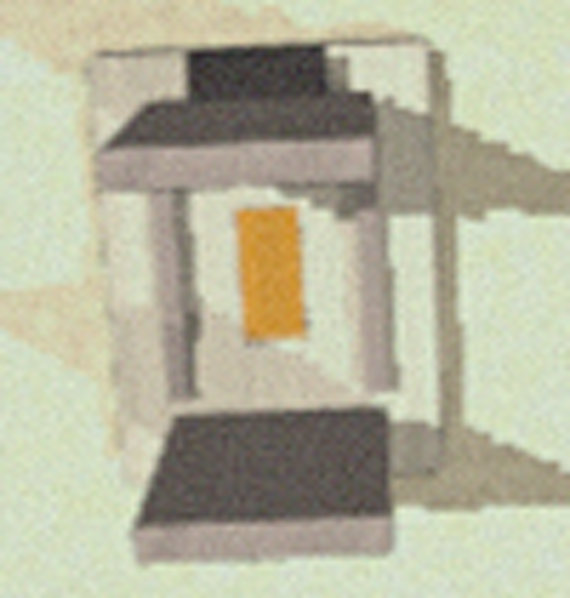

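Run:
```python
from h import *
v=np.load("w1.npy"); c=cam("wrist",dict(tcp_pos=v[:3],tool_rot=v[3:]))
L=np.array([[40,25,87],[40,-25,87],[32,-25,87],[32,25,87],[-32,25,87],[-32,-25,87],[-40,-25,87],[-40,25,87],[50,38,12],[50,-38,12],[-50,-38,12]])/1e3
px=unz([(98,150),(375,140),(378,183),(103,190),(135,525),(393,515),(393,550),(137,562),(90,52),(428,38),(435,472)],195,110,5.7)
p,e=fit([(c,L,px)],[.512,-.341,0]);print("cradle",p,e.round(1).tolist())
print("orange",plane(c,unz([(270,275)],195,110,5.7),.012))
print(togo([.6165,.3035,.20],np.pi/2-.064))
```

```text
cradle [ 0.51526765 -0.34132724 -0.02073161] [[-0.2, -0.6], [0.5, -0.9], [0.3, -0.5], [-0.4, 0.3], [-0.7, 0.1], [-0.1, 0.1], [0.2, 0.8], [-0.4, 0.4], [-1.0, 0.2], [1.0, 0.0], [1.9, 0.4]]
orange [[ 0.51452467 -0.34075578  0.012     ]]
(array([ 0.0598, -0.6716,  0.0528]), array([0.0004]))
```

Call:
send_rows:
  travel:
    - [0.06,-0.672,0.04]
    - [0.06,-0.672,0.04]
    - [0.06,-0.672,0.04]
    - [0.06,-0.672,0.04]
    - [0.06,-0.672,0.04]
    - [0.06,-0.672,0.04]
    - [0.06,-0.672,0.04]
    - [0.06,-0.672,0.04]
  roll: [0,0,0,0,0,0,0,0]
  jaw: [0.036,0.036,0.036,0.036,0.036,0.036,0.036,0.036]

```text
time_s: 1.9
tcp_pos: [0.565, -0.0332, 0.2334]
tool_rot: [0.999, -0.033, 0.0, 0.0]
wrist_force: [0.4, -0.2, 0.4]
finger_gap: 0.42
grasp_force: 0.0
```

Call:
send_rows:
  travel:
    - [0.026,-0.26,0.01]
    - [0.026,-0.26,0.01]
    - [0.026,-0.26,0.01]
    - [0.026,-0.26,0.01]
    - [0.026,-0.26,0.01]
    - [0.026,-0.26,0.01]
    - [0.026,-0.26,0.01]
    - [0.026,-0.26,0.01]
  roll: [0,0,0,0,0,0,0,0]
  jaw: [0.036,0.036,0.036,0.036,0.036,0.036,0.036,0.036]

```text
time_s: 2.57
tcp_pos: [0.6082, 0.2261, 0.2229]
tool_rot: [1.0, -0.031, -0.0, -0.0]
wrist_force: [-0.4, 0.0, 0.4]
finger_gap: 0.424
grasp_force: 0.0
```

Run:
```python
from h import *
s=r.sense();print(togo([.6165,.3035,.20],np.pi/2-.064),np.abs(s["dq"]).max())
im=r.read_camera("wrist")
cv2.imwrite("pics/w2.png",np.clip(im[:,:,::-1]*1.6,0,255).astype(np.uint8))
np.save("w2.npy",np.r_[s["tcp_pos"],s["tool_rot"]])
c=cam("wrist",s);p=[.606,.137,-.0634]
print(proj(c,place(p,[[.025,.167,.13],[-.025,.167,.13],[.028,.095,.072],[-.028,.095,.072],[-.09,.208,.092],[.09,.208,.092]])))
```

```text
(array([ 0.0036, -0.0778,  0.0229]), array([0.0022])) 0.052971102329470415
[[160.75697955 160.94352869]
 [166.73178658 218.65021202]
 [252.66951946 144.64707672]
 [252.89577903 198.70313421]
 [144.02821236 261.08827641]
 [119.02879935  76.03641217]]
```

View pics/w2.png

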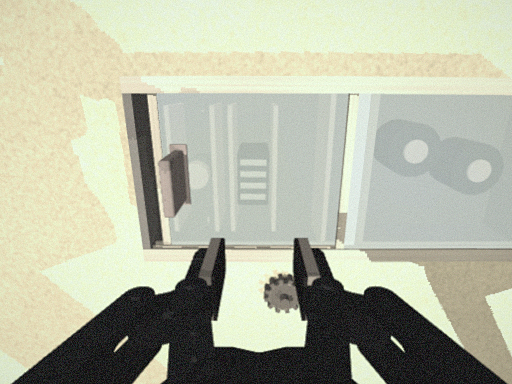

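The wrist view confirms the lower fin (top near (166,184)), the case corner (144,261) and stripes centred at (253,180); predictions agree to a few pixels. Now grip the fin.

Run:
```python
from h import *
v=np.load("w2.npy"); c=cam("wrist",dict(tcp_pos=v[:3],tool_rot=v[3:]))
print(plane(c,[(165,155),(167,216),(166,185)],.13),plane(c,[(253,162),(252,198)],.072),place([.606,.137,-.0634],[0,.167,0]))
print(plane(c,[(122,78),(144,261)],.092))
```

```text
[[0.64608107 0.29793371 0.13      ]
 [0.59404048 0.30463114 0.13      ]
 [0.62136491 0.30108575 0.13      ]] [[0.62271046 0.23087343 0.072     ]
 [0.58490163 0.23445336 0.072     ]] [[0.61658071 0.30366448 0.        ]]
[[0.70727037 0.33665386 0.092     ]
 [0.52946514 0.35029415 0.092     ]]
```

Call:
send_rows:
  travel:
    - [0.005,-0.078,0.03]
    - [0.005,-0.078,0.05]
    - [0.005,-0.078,0.05]
    - [0.005,-0.078,0.05]
    - [0.005,-0.078,0.05]
  roll: [0,0,0,0,0]
  jaw: [0.045,0.045,0.045,0.045,0.045]

```text
time_s: 3.03
tcp_pos: [0.6177, 0.2998, 0.173]
tool_rot: [0.999, -0.032, -0.001, 0.001]
wrist_force: [0.7, -0.2, -0.1]
finger_gap: 0.528
grasp_force: 0.0
```

Run:
```python
from h import *
s=r.sense();print(s["tcp_pos"],togo([.6165,.3035,.10],np.pi/2-.064),s["finger_gap"])
```

```text
[0.61766963 0.29983622 0.17301855] (array([-0.0013, -0.0037,  0.073 ]), array([0.0001])) 0.5275717999070388
```

Call:
send_rows:
  travel:
    - [0,-0.003,0.035]
    - [0,-0.003,0.073]
    - [0,-0.003,0.073]
    - [0,-0.003,0.073]
    - [0,-0.003,0.073]
    - [0,-0.003,0.073]
  roll: [0,0,0,0,0,0]
  jaw: [0.045,0.045,0.045,0.0,0.0,0.0]

```text
time_s: 3.53
tcp_pos: [0.6195, 0.3045, 0.1033]
tool_rot: [0.999, -0.032, 0.002, -0.001]
wrist_force: [1.0, 7.0, 12.1]
finger_gap: 0.113
grasp_force: 28.4
```

Call:
send_rows:
  travel:
    - [0,0,0]
    - [0,0,0]
  roll: [0,0]
  jaw: [0,0]

```text
time_s: 3.7
tcp_pos: [0.6196, 0.3049, 0.1034]
tool_rot: [0.999, -0.032, 0.002, -0.001]
wrist_force: [0.5, -1.3, 5.9]
finger_gap: 0.1
grasp_force: 59.4
```

Call:
send_rows:
  travel:
    - [0,0.02,0]
    - [0,0.05,0]
    - [0,0.08,0]
    - [0,0.11,0]
    - [0,0.135,0]
    - [0,0.145,0]
    - [0,0.145,0]
    - [0,0.145,0]
  roll: [0,0,0,0,0,0,0,0]
  jaw: [0,0,0,0,0,0,0,0]

```text
time_s: 4.37
tcp_pos: [0.6104, 0.1593, 0.1034]
tool_rot: [0.999, -0.032, 0.002, -0.0]
wrist_force: [-2.8, -1.0, 9.3]
finger_gap: 0.106
grasp_force: 62.7
```

Call:
send_rows:
  travel:
    - [0,0.0,0]
    - [0,0.0,0]
    - [0,0,-0.03]
    - [0,0,-0.07]
    - [0,0,-0.1]
    - [0,0,-0.1]
  roll: [0,0,0,0,0,0]
  jaw: [0.045,0.045,0.045,0.045,0.06,0.085]

```text
time_s: 4.87
tcp_pos: [0.6121, 0.1609, 0.2076]
tool_rot: [0.999, -0.031, 0.005, -0.001]
wrist_force: [1.0, 0.2, 0.1]
finger_gap: 0.795
grasp_force: 0.0
```

Run:
```python
from h import *
s=r.sense();print(s["tcp_pos"],s["qpos"])
im=r.read_camera("wrist")
cv2.imwrite("pics/w3.png",np.clip(im[:,:,::-1]*1.6,0,255).astype(np.uint8))
np.save("w3.npy",np.r_[s["tcp_pos"],s["tool_rot"]])
```

```text
[0.6121331 0.1609004 0.2076135] [ 2.09157027e-01  4.74628260e-01  1.67106856e+00 -2.16152585e-05
  9.86062345e-01  1.84280171e+00]
```

View pics/w3.png

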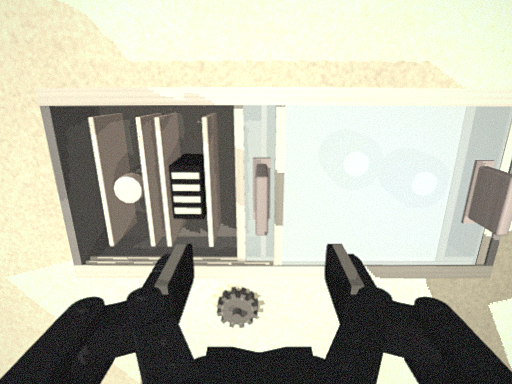

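Door is open behind its neighbour (fin at (262,200)); cartridge top face spans about (172–205, 165–217), pot at (128,188).

Run:
```python
from h import *
v=np.load("w3.npy"); c=cam("wrist",dict(tcp_pos=v[:3],tool_rot=v[3:]))
g=cv2.cvtColor(cv2.imread("pics/w3.png"),cv2.COLOR_BGR2GRAY)[168:216,168:206]
n,l,st,ce=cv2.connectedComponentsWithStats((g>150).astype(np.uint8))
for a,b in zip(st,ce):
    if 80<a[4]<400: q=b+[168,168]; print(a.tolist(),q.round(1),plane(c,[q],.072)[0].round(4))
print("fin",plane(c,[(261,167),(263,235)],.13))
print("corners",plane(c,[(172,166),(203,166),(175,217),(206,217)],.072))
P=place([.606,.137,-.0634],[0,.095,0])[0];print("bay",P)
print("walls y",plane(c,[(166,113),(165,244),(209,112),(213,244)],.074))
print(togo([.6035,.2325,.15],-.064))
```

```text
[3, 4, 28, 7, 189] [184.6 175. ] [0.6229 0.2314 0.072 ]
[4, 16, 28, 7, 187] [185.5 187.1] [0.6109 0.2322 0.072 ]
[5, 28, 28, 7, 183] [187.  198.9] [0.5987 0.2324 0.072 ]
[6, 39, 27, 7, 171] [186.7 210.3] [0.5869 0.2343 0.072 ]
fin [[0.64017091 0.15752574 0.13      ]
 [0.58396378 0.15928008 0.13      ]]
corners [[0.63239392 0.24213521 0.072     ]
 [0.63056604 0.21279111 0.072     ]
 [0.58035279 0.24704741 0.072     ]
 [0.57848584 0.216033   0.072     ]]
bay [0.61201897 0.23180913 0.        ]
walls y [[0.68119852 0.23962538 0.074     ]
 [0.55202929 0.26114877 0.074     ]
 [0.67959593 0.20122787 0.074     ]
 [0.54912802 0.2119449  0.074     ]]
(array([-0.0124, -0.0711,  0.0549]), array([-1.5697]))
```

Call:
send_rows:
  travel:
    - [-0.01,-0.072,0.03]
    - [-0.01,-0.072,0.03]
    - [-0.01,-0.072,0.03]
    - [-0.01,-0.072,0.03]
    - [-0.01,-0.072,0.03]
    - [-0.01,-0.072,0.03]
    - [-0.01,-0.072,0.03]
    - [-0.01,-0.072,0.03]
  roll: [-1.57,-1.57,-1.57,-1.57,-1.57,-1.57,-1.57,-1.57]
  jaw: [0.085,0.085,0.085,0.085,0.085,0.085,0.085,0.085]

```text
time_s: 5.58
tcp_pos: [0.6029, 0.2326, 0.1699]
tool_rot: [0.891, 0.454, -0.0, -0.0]
wrist_force: [-0.5, -0.4, -0.4]
finger_gap: 0.997
grasp_force: 0.0
```

Run:
```python
from h import *
s=r.sense();print(s["tcp_pos"],s["finger_gap"],togo([.605,.2325,.13],-.067))
```

```text
[0.60291665 0.23259672 0.16986509] 0.9969565021907594 (array([0.0012, 0.0018, 0.0399]), array([-0.5604]))
```

Call:
send_rows:
  travel:
    - [0.001,0.001,0.02]
    - [0.001,0.001,0.03]
    - [0.001,0.001,0.04]
    - [0.001,0.001,0.04]
    - [0.001,0.001,0.04]
    - [0.001,0.001,0.04]
    - [0.001,0.001,0.04]
  roll: [-0.56,-0.56,-0.56,-0.56,-0.56,-0.56,-0.56]
  jaw: [0.085,0.085,0.085,0.085,0.085,0.085,0.085]

```text
time_s: 6.17
tcp_pos: [0.6045, 0.2328, 0.1301]
tool_rot: [0.734, 0.68, -0.0, -0.0]
wrist_force: [0.0, 0.4, 0.0]
finger_gap: 0.995
grasp_force: 0.0
```

Run:
```python
from h import *
s=r.sense();print(s["tcp_pos"],s["finger_gap"],togo([.605,.2325,.032],-.067))
c=cam("wrist",s);im=r.read_camera("wrist");cv2.imwrite("pics/w4.png",np.clip(im[:,:,::-1]*1.6,0,255).astype(np.uint8))
L=[[x,y,.072] for x in(-.028,.028) for y in(-.016,.016)]
print(proj(c,place([.605,.2325,-.067],L)).round())
g=cv2.cvtColor(im,cv2.COLOR_RGB2GRAY); n,l,st,ce=cv2.connectedComponentsWithStats((g>110).astype(np.uint8))
for a,b in zip(st,ce):
    if 100<a[4]<900: print(a.tolist(),plane(c,[b],.072)[0].round(4))
```

```text
[0.60450501 0.23276951 0.13005115] 0.9954478778170599 (array([-0.0002,  0.0006,  0.0981]), array([-0.0092]))
[[221. 231.]
 [219. 190.]
 [298. 231.]
 [299. 189.]]
[373, 154, 16, 106, 257] [0.6911 0.2285 0.072 ]
[280, 193, 10, 35, 318] [0.6228 0.2318 0.072 ]
[229, 194, 10, 34, 315] [0.5869 0.2344 0.072 ]
[246, 194, 10, 34, 320] [0.599  0.2335 0.072 ]
[263, 194, 10, 34, 320] [0.6107 0.2326 0.072 ]
[284, 255, 52, 16, 609] [0.6393 0.1879 0.072 ]
[79, 366, 33, 18, 403] [0.4464 0.0833 0.072 ]
[407, 366, 34, 18, 430] [0.7388 0.0616 0.072 ]
```

View pics/w4.png

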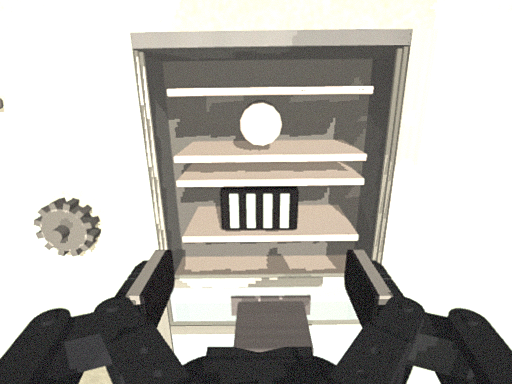

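Cartridge spans (221–298, 188–231), centred between the fingers and matching the estimate to 1 mm. Descending straight.

Call:
send_rows:
  travel:
    - [0,0,0.02]
    - [0,0,0.045]
    - [0,0,0.07]
    - [0,0,0.09]
    - [0,0,0.098]
    - [0,0,0.098]
    - [0,0,0.098]
  roll: [0,0,0,0,0,0,0]
  jaw: [0.085,0.085,0.085,0.085,0.085,0.085,0.085]

```text
time_s: 6.8
tcp_pos: [0.6049, 0.2328, 0.0327]
tool_rot: [0.733, 0.68, -0.0, -0.0]
wrist_force: [0.2, 0.4, 0.1]
finger_gap: 1.0
grasp_force: 0.0
```

Call:
send_rows:
  travel:
    - [0,0,0]
    - [0,0,0]
    - [0,0,0]
    - [0,0,0]
    - [0,0,0]
  roll: [0,0,0,0,0]
  jaw: [0.045,0.03,0.03,0.03,0.03]

```text
time_s: 7.22
tcp_pos: [0.6056, 0.233, 0.0339]
tool_rot: [0.733, 0.68, 0.001, 0.0]
wrist_force: [-0.6, 0.1, 8.1]
finger_gap: 0.646
grasp_force: 63.2
```

Call:
send_rows:
  travel:
    - [0,0,-0.01]
    - [0,0,-0.03]
    - [0,0,-0.06]
    - [0,0,-0.1]
    - [0,0,-0.135]
    - [0,0,-0.15]
    - [0,0,-0.15]
    - [0,0,-0.15]
  roll: [0,0,0,0,0,0,0,0]
  jaw: [0.03,0.03,0.03,0.03,0.03,0.03,0.03,0.03]

```text
time_s: 7.88
tcp_pos: [0.6051, 0.2329, 0.184]
tool_rot: [0.733, 0.68, 0.001, 0.001]
wrist_force: [0.2, -0.7, -3.3]
finger_gap: 0.648
grasp_force: 64.2
```

Run:
```python
from h import *
s=r.sense();print(s["tcp_pos"],s["qpos"],s["finger_gap"],togo([.52,-.20,.185],-.03))
```

```text
[0.60512866 0.23290874 0.18396151] [3.20655946e-01 5.23661668e-01 1.64936901e+00 2.33516794e-05
 9.66039250e-01 3.94685137e-01] 0.6478408961811708 (array([-0.438 , -0.0529, -0.0016]), array([-0.044]))
```

Call:
send_rows:
  travel:
    - [-0.015,-0.002,0]
    - [-0.045,-0.005,0]
    - [-0.08,-0.01,0]
    - [-0.12,-0.014,0]
    - [-0.16,-0.019,0]
    - [-0.2,-0.024,0]
    - [-0.24,-0.029,0]
    - [-0.28,-0.034,0]
  roll: [-0.01,-0.02,-0.03,-0.04,-0.04,-0.04,-0.04,-0.04]
  jaw: [0.03,0.03,0.03,0.03,0.03,0.03,0.03,0.03]

```text
time_s: 8.55
tcp_pos: [0.5483, -0.0455, 0.181]
tool_rot: [0.719, 0.695, -0.001, -0.001]
wrist_force: [1.3, -0.5, -1.6]
finger_gap: 0.649
grasp_force: 64.2
```

Call:
send_rows:
  travel:
    - [-0.04,-0.005,0]
    - [-0.08,-0.01,0.01]
    - [-0.115,-0.014,0.035]
    - [-0.14,-0.017,0.07]
    - [-0.155,-0.019,0.1]
    - [-0.158,-0.019,0.125]
    - [-0.158,-0.019,0.135]
    - [-0.158,-0.019,0.135]
  roll: [0,0,0,0,0,0,0,0]
  jaw: [0.03,0.03,0.03,0.03,0.03,0.03,0.03,0.03]

```text
time_s: 9.22
tcp_pos: [0.5233, -0.2003, 0.0443]
tool_rot: [0.719, 0.695, -0.001, -0.003]
wrist_force: [-0.0, 0.6, -1.9]
finger_gap: 0.643
grasp_force: 64.1
```

Call:
send_rows:
  travel:
    - [0,0,0.006]
    - [0,0,0.013]
    - [0,0,0.017]
    - [0,0,0.019]
    - [0,0,0.019]
    - [0,0,0.019]
  roll: [0,0,0,0,0,0]
  jaw: [0.03,0.03,0.03,0.03,0.03,0.03]

```text
time_s: 9.72
tcp_pos: [0.5261, -0.2011, 0.0287]
tool_rot: [0.719, 0.695, 0.0, 0.0]
wrist_force: [0.8, 0.4, -2.4]
finger_gap: 0.649
grasp_force: 64.1
```

Call:
send_rows:
  travel:
    - [0,0,0.001]
    - [0,0,0.002]
    - [0,0,0.002]
    - [0,0,0.002]
  roll: [0,0,0,0]
  jaw: [0.03,0.03,0.03,0.03]

```text
time_s: 10.05
tcp_pos: [0.5258, -0.2013, 0.0264]
tool_rot: [0.719, 0.695, 0.0, 0.0]
wrist_force: [-0.3, -0.0, -1.8]
finger_gap: 0.651
grasp_force: 64.1
```

Call:
send_rows:
  travel:
    - [0,0,0.001]
    - [0,0,0.002]
    - [0,0,0.003]
    - [0,0,0.003]
    - [0,0,0.003]
  roll: [0,0,0,0,0]
  jaw: [0.03,0.03,0.03,0.03,0.03]

```text
time_s: 10.47
tcp_pos: [0.5257, -0.2012, 0.0232]
tool_rot: [0.719, 0.695, -0.0, -0.0]
wrist_force: [-0.2, 0.1, -1.4]
finger_gap: 0.649
grasp_force: 64.1
```

Call:
send_rows:
  travel:
    - [0,0,0.001]
    - [0,0,0.001]
    - [0,0,0.001]
  roll: [0,0,0]
  jaw: [0.03,0.03,0.03]

```text
time_s: 10.72
tcp_pos: [0.5257, -0.2012, 0.0223]
tool_rot: [0.719, 0.695, -0.0, -0.0]
wrist_force: [0.2, -1.1, -1.7]
finger_gap: 0.65
grasp_force: 64.1
```

Call:
send_rows:
  travel:
    - [0,0,0.001]
    - [0,0,0.001]
    - [0,0,0.001]
  roll: [0,0,0]
  jaw: [0.03,0.03,0.03]

```text
time_s: 10.97
tcp_pos: [0.5258, -0.2013, 0.0219]
tool_rot: [0.719, 0.695, 0.0, 0.0]
wrist_force: [-3.1, 1.6, 9.3]
finger_gap: 0.65
grasp_force: 65.4
```

Call:
send_rows:
  travel:
    - [0,0,0.001]
    - [0,0,0.001]
    - [0,0,0.001]
  roll: [0,0,0]
  jaw: [0.03,0.03,0.03]

```text
time_s: 11.22
tcp_pos: [0.5258, -0.2013, 0.0218]
tool_rot: [0.719, 0.695, 0.0, 0.0]
wrist_force: [-7.9, 1.9, 31.0]
finger_gap: 0.644
grasp_force: 67.8
```

Call:
send_rows:
  travel:
    - [0,0,-0.001]
    - [0,0,-0.001]
    - [0,0,-0.001]
    - [0,0,-0.001]
    - [0,0,-0.001]
    - [0,0,-0.001]
  roll: [0,0,0,0,0,0]
  jaw: [0.03,0.065,0.085,0.085,0.085,0.085]

```text
time_s: 11.72
tcp_pos: [0.5257, -0.2012, 0.0212]
tool_rot: [0.719, 0.695, -0.0, -0.0]
wrist_force: [0.1, 0.1, -0.3]
finger_gap: 0.994
grasp_force: 0.0
```

Call:
send_rows:
  travel:
    - [0,0,-0.01]
    - [0,0,-0.04]
    - [0,0,-0.075]
    - [0,0,-0.1]
    - [0,0,-0.1]
    - [0,0,-0.1]
  roll: [0,0,0,0,0,0]
  jaw: [0.085,0.085,0.085,0.085,0.085,0.085]

```text
time_s: 12.22
tcp_pos: [0.5268, -0.2017, 0.1235]
tool_rot: [0.719, 0.695, 0.001, 0.002]
wrist_force: [-0.6, -0.1, -1.0]
finger_gap: 0.994
grasp_force: 0.0
```

```bash
cat > find.py <<'E'
from h import *
def stripes(z,guess,tag,thr=110):
    s=r.sense();c=cam("wrist",s);im=r.read_camera("wrist")
    cv2.imwrite(f"pics/{tag}.png",np.clip(im[:,:,::-1]*1.3,0,255).astype(np.uint8))
    X=place([*guess,0],[[x,y,z] for x in(-.035,.035) for y in(-.025,.025)]);q=proj(c,X);a,b=q.min(0).astype(int),q.max(0).astype(int)
    g=cv2.cvtColor(im,cv2.COLOR_RGB2GRAY)[a[1]:b[1],a[0]:b[0]]; print(s["tcp_pos"],s["qpos"][5],a,b,g.min(),g.max())
    n,l,st,ce=cv2.connectedComponentsWithStats((g>thr).astype(np.uint8))
    for k,m in zip(st,ce):
        if 60<k[4]<900: print(k.tolist(),plane(c,[m+a],z)[0].round(4))
if __name__=="__main__":
    stripes(.06,(.526,-.201),"w5"); print(togo([.526,-.201,.12],np.pi/2-.03))
E
python3 find.py
```

```text
[ 0.5267522  -0.20166464  0.12348745] -0.3853890273272662 [206 172] [305 238] 0 153
[23, 20, 9, 33, 268] [ 0.5081 -0.2013  0.06  ]
[39, 20, 9, 33, 270] [ 0.5202 -0.2014  0.06  ]
[56, 20, 8, 33, 263] [ 0.532  -0.2021  0.06  ]
[72, 20, 9, 33, 264] [ 0.5441 -0.2025  0.06  ]
(array([0.0003, 0.0001, 0.0022]), array([1.5668]))
```

Call:
send_rows:
  travel:
    - [0,0,0]
    - [0,0,0]
    - [0,0,0]
    - [0,0,0]
    - [0,0,0]
    - [0,0,0]
    - [0,0,0]
    - [0,0,0]
  roll: [1.567,1.567,1.567,1.567,1.567,1.567,1.567,1.567]
  jaw: [0.085,0.085,0.085,0.085,0.085,0.085,0.085,0.085]

```text
time_s: 12.93
tcp_pos: [0.5249, -0.2008, 0.1201]
tool_rot: [0.965, 0.262, -0.001, -0.001]
wrist_force: [0.5, -0.7, 0.3]
finger_gap: 0.994
grasp_force: 0.0
```

Call:
send_rows:
  travel:
    - [0,0,0]
    - [0,0,0]
    - [0,0,0]
    - [0,0,0]
    - [0,0,0]
    - [0,0,0]
    - [0,0,0]
    - [0,0,0]
  roll: [0.565,0.565,0.565,0.565,0.565,0.565,0.565,0.565]
  jaw: [0.085,0.085,0.085,0.085,0.085,0.085,0.085,0.085]

```text
time_s: 13.6
tcp_pos: [0.5254, -0.2011, 0.1208]
tool_rot: [1.0, -0.013, -0.001, -0.0]
wrist_force: [0.5, 0.1, -0.1]
finger_gap: 0.995
grasp_force: 0.0
```

```bash
python3 -c "
from h import *
print(togo([.526,-.2018,.03],np.pi/2-.035),r.sense()['qpos'])"
```

```text
(array([0.0007, 0.0007, 0.0908]), array([0.0096])) [-4.19403150e-01  4.97893164e-01  1.90051881e+00 -3.07862677e-05
  7.44292779e-01  1.17685386e+00]
```

Call:
send_rows:
  travel:
    - [0,0.001,0.02]
    - [0,0.001,0.05]
    - [0,0.001,0.075]
    - [0,0.001,0.088]
    - [0,0.001,0.091]
    - [0,0.001,0.091]
    - [0,0.001,0.091]
  roll: [0.01,0.01,0.01,0.01,0.01,0.01,0.01]
  jaw: [0.085,0.085,0.085,0.085,0.085,0.085,0.085]

```text
time_s: 14.18
tcp_pos: [0.526, -0.2024, 0.0308]
tool_rot: [1.0, -0.019, 0.0, 0.0]
wrist_force: [-0.5, -0.3, 0.2]
finger_gap: 0.995
grasp_force: 0.0
```

Call:
send_rows:
  travel:
    - [0,0,0]
    - [0,0,0]
    - [0,0,0]
    - [0,0,0]
    - [0,0,0]
    - [0,0,0]
    - [0,0,0]
  roll: [0,0,0,0,0,0,0]
  jaw: [0.05,0.035,0.01,0.01,0.01,0.01,0.01]

```text
time_s: 14.77
tcp_pos: [0.526, -0.2024, 0.031]
tool_rot: [1.0, -0.019, 0.0, 0.0]
wrist_force: [-1.5, 0.6, 8.8]
finger_gap: 0.371
grasp_force: 59.2
```

Call:
send_rows:
  travel:
    - [0,0,-0.01]
    - [0,0,-0.03]
    - [0,0,-0.06]
    - [0,0,-0.09]
    - [0,0,-0.115]
    - [0,0,-0.12]
    - [0,0,-0.12]
  roll: [0,0,0,0,0,0,0]
  jaw: [0.01,0.01,0.01,0.01,0.01,0.01,0.01]

```text
time_s: 15.35
tcp_pos: [0.5267, -0.2027, 0.1525]
tool_rot: [1.0, -0.019, 0.002, 0.001]
wrist_force: [0.1, 0.1, -2.2]
finger_gap: 0.367
grasp_force: 60.1
```

```bash
python3 -c "
from find import *
s=r.sense();print(s['tcp_pos'])
stripes(s['tcp_pos'][2]+.03,s['tcp_pos'][:2],'w6',100)
print(togo([.5147,-.341,.16],np.pi/2-.025))"
```

```text
[ 0.52674886 -0.20267195  0.15254813]
[ 0.52674886 -0.20267195  0.15254813] 1.1879277116627107 [193 211] [317 350] 0 188
[99, 0, 25, 40, 720] [ 0.5553 -0.2233  0.1825]
[35, 33, 63, 13, 804] [ 0.5454 -0.2036  0.1825]
[37, 57, 60, 10, 310] [ 0.5351 -0.2054  0.1825]
[38, 81, 54, 11, 430] [ 0.5213 -0.2006  0.1825]
[39, 103, 55, 10, 550] [ 0.5099 -0.2023  0.1825]
(array([-0.0059,  0.139 , -0.009 ]), array([-0.0131]))
```

Call:
send_rows:
  travel:
    - [-0.001,0.012,-0.005]
    - [-0.002,0.04,-0.005]
    - [-0.004,0.075,-0.005]
    - [-0.005,0.11,-0.005]
    - [-0.006,0.13,-0.005]
    - [-0.006,0.139,-0.005]
    - [-0.006,0.139,-0.005]
    - [-0.006,0.139,-0.005]
  roll: [-0.012,-0.012,-0.012,-0.012,-0.012,-0.012,-0.012,-0.012]
  jaw: [0.01,0.01,0.01,0.01,0.01,0.01,0.01,0.01]

```text
time_s: 16.07
tcp_pos: [0.5136, -0.3402, 0.1539]
tool_rot: [1.0, -0.014, -0.001, -0.001]
wrist_force: [0.9, 0.3, -2.5]
finger_gap: 0.361
grasp_force: 60.1
```

Run:
```python
from h import *
s=r.sense();c=cam("wrist",s);im=r.read_camera("wrist")
cv2.imwrite("pics/w7.png",np.clip(im[:,:,::-1]*1.6,0,255).astype(np.uint8))
print(s["tcp_pos"],s["dq"].max(),togo([.5147,-.341,.12],np.pi/2-.025))
p=[.5150,-.341,-.021]
print(proj(c,place(p,[[40,25,87],[40,-25,87],[32,-25,87],[32,25,87],[-32,25,87],[-40,-25,87]]@np.eye(3)/1e3)).round(1))
```

```text
[ 0.51360785 -0.34022039  0.15388343] 0.021407678158220173 (array([0.001 , 0.0014, 0.0342]), array([-0.0013]))
[[223.7 151.4]
 [295.2 151.1]
 [294.8 162.3]
 [224.1 162.6]
 [227.7 243.2]
 [291.8 252. ]]
```

View pics/w7.png

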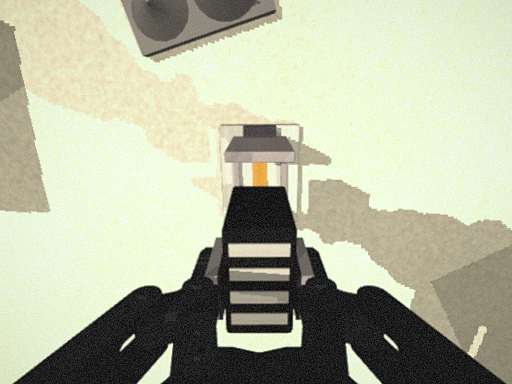

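Far cheek's top edge at (225–295, 150–162) matches prediction within 1 px; the cartridge is square above the cradle.

Call:
send_rows:
  travel:
    - [0.001,0.001,0.008]
    - [0.001,0.001,0.025]
    - [0.001,0.001,0.045]
    - [0.001,0.001,0.065]
    - [0.001,0.001,0.085]
    - [0.001,0.001,0.095]
    - [0.001,0.001,0.1]
    - [0.001,0.001,0.1]
  roll: [0,0,0,0,0,0,0,0]
  jaw: [0.01,0.01,0.01,0.01,0.01,0.01,0.01,0.01]

```text
time_s: 16.78
tcp_pos: [0.5151, -0.341, 0.0543]
tool_rot: [1.0, -0.013, -0.001, -0.001]
wrist_force: [-0.5, 0.6, -1.4]
finger_gap: 0.367
grasp_force: 60.1
```

Call:
send_rows:
  travel:
    - [0,0,0.002]
    - [0,0,0.004]
    - [0,0,0.006]
    - [0,0,0.007]
    - [0,0,0.007]
    - [0,0,0.007]
  roll: [0,0,0,0,0,0]
  jaw: [0.01,0.01,0.01,0.01,0.01,0.01]

```text
time_s: 17.28
tcp_pos: [0.5155, -0.342, 0.0486]
tool_rot: [1.0, -0.013, 0.0, 0.0]
wrist_force: [0.4, 0.0, -2.2]
finger_gap: 0.362
grasp_force: 60.1
```

Creep down to .043.

Call:
send_rows:
  travel:
    - [0,-0.001,0.002]
    - [0,-0.001,0.003]
    - [0,-0.001,0.004]
    - [0,-0.001,0.004]
    - [0,-0.001,0.004]
  roll: [0,0,0,0,0]
  jaw: [0.01,0.01,0.01,0.01,0.01]

```text
time_s: 17.7
tcp_pos: [0.5154, -0.3409, 0.0442]
tool_rot: [1.0, -0.013, -0.0, -0.0]
wrist_force: [0.3, 0.6, -2.4]
finger_gap: 0.368
grasp_force: 60.1
```

Call:
send_rows:
  travel:
    - [0,0,0.001]
    - [0,0,0.001]
    - [0,0,0.001]
  roll: [0,0,0]
  jaw: [0.01,0.01,0.01]

```text
time_s: 17.95
tcp_pos: [0.5154, -0.3409, 0.0433]
tool_rot: [1.0, -0.013, -0.0, -0.0]
wrist_force: [-0.6, 0.4, -1.5]
finger_gap: 0.366
grasp_force: 60.1
```

Call:
send_rows:
  travel:
    - [0,0,0.001]
    - [0,0,0.001]
    - [0,0,0.001]
  roll: [0,0,0]
  jaw: [0.01,0.01,0.01]

```text
time_s: 18.2
tcp_pos: [0.5155, -0.341, 0.043]
tool_rot: [1.0, -0.013, 0.0, 0.0]
wrist_force: [-3.4, 2.6, 9.6]
finger_gap: 0.365
grasp_force: 61.6
```

Call:
send_rows:
  travel:
    - [0,0,0]
    - [0,0,0]
    - [0,0,0]
    - [0,0,0]
    - [0,0,0]
    - [0,0,0]
  roll: [0,0,0,0,0,0]
  jaw: [0.025,0.045,0.06,0.07,0.07,0.07]

```text
time_s: 18.7
tcp_pos: [0.5154, -0.3409, 0.0422]
tool_rot: [1.0, -0.013, -0.0, -0.0]
wrist_force: [-0.9, -0.2, 0.1]
finger_gap: 0.822
grasp_force: 0.0
```

Call:
send_rows:
  travel:
    - [0,0,-0.01]
    - [0,0,-0.04]
    - [0,0,-0.075]
    - [0,0,-0.11]
    - [0,0,-0.14]
    - [0,0,-0.15]
    - [0,0,-0.15]
  roll: [0,0,0,0,0,0,0]
  jaw: [0.07,0.07,0.07,0.07,0.07,0.07,0.07]

```text
time_s: 19.28
tcp_pos: [0.5168, -0.3419, 0.1962]
tool_rot: [1.0, -0.013, 0.002, 0.002]
wrist_force: [-0.3, 0.6, 0.3]
finger_gap: 0.824
grasp_force: 0.0
```

```bash
python3 -c "
from find import *
stripes(.072,(.5155,-.341),'w8',110)
print(togo([.6107,.1595,.20],np.pi/2-.064))"
```

```text
[ 0.5168373  -0.34193943  0.19618798] 0.963548369469245 [228 147] [284 221] 0 146
[0, 9, 12, 65, 417] [ 0.5148 -0.3166  0.072 ]
[15, 17, 29, 6, 171] [ 0.5337 -0.3415  0.072 ]
[16, 30, 28, 6, 166] [ 0.5215 -0.3413  0.072 ]
[16, 42, 27, 6, 143] [ 0.5095 -0.3409  0.072 ]
[16, 55, 27, 5, 135] [ 0.4974 -0.3403  0.072 ]
(array([ 0.0816, -0.5031, -0.0066]), array([0.0378]))
```

Cartridge is measured at (0.5155,-0.341), within ~1 mm of the seat, upright. Now the door.

Call:
send_rows:
  travel:
    - [0.082,-0.503,-0.006]
    - [0.082,-0.503,-0.006]
    - [0.082,-0.503,-0.006]
    - [0.082,-0.503,-0.006]
    - [0.082,-0.503,-0.006]
    - [0.082,-0.503,-0.006]
    - [0.082,-0.503,-0.006]
    - [0.082,-0.503,-0.006]
  roll: [0.038,0.038,0.038,0.038,0.038,0.038,0.038,0.038]
  jaw: [0.045,0.045,0.045,0.045,0.045,0.045,0.045,0.045]

```text
time_s: 20.0
tcp_pos: [0.5767, -0.0114, 0.1948]
tool_rot: [0.999, -0.032, -0.001, -0.0]
wrist_force: [1.0, -0.7, 0.3]
finger_gap: 0.526
grasp_force: 0.0
```

```bash
python3 -c "
from h import *
print(togo([.6107,.1595,.20],np.pi/2-.064),r.sense()['tcp_pos'])"
```

```text
(array([ 0.023 , -0.1727, -0.0053]), array([-0.0003])) [ 0.57666366 -0.01139415  0.19477584]
```

Call:
send_rows:
  travel:
    - [0.022,-0.17,0]
    - [0.022,-0.17,0]
    - [0.022,-0.17,0]
    - [0.022,-0.17,0]
    - [0.022,-0.17,0]
    - [0.022,-0.17,0]
    - [0.022,-0.17,0]
  roll: [0,0,0,0,0,0,0]
  jaw: [0.045,0.045,0.045,0.045,0.045,0.045,0.045]

```text
time_s: 20.58
tcp_pos: [0.6095, 0.1546, 0.1947]
tool_rot: [1.0, -0.031, -0.001, 0.0]
wrist_force: [0.3, -0.4, -1.1]
finger_gap: 0.526
grasp_force: 0.0
```

```bash
python3 -c "
from h import *
print(togo([.6107,.1590,.103],np.pi/2-.064),r.sense()['tcp_pos'])"
```

```text
(array([ 0.0011, -0.0045,  0.0917]), array([0.0011])) [0.60950657 0.15463972 0.19474075]
```

Call:
send_rows:
  travel:
    - [0,-0.003,0.02]
    - [0,-0.003,0.05]
    - [0,-0.003,0.08]
    - [0,-0.003,0.091]
    - [0,-0.003,0.091]
    - [0,-0.003,0.091]
  roll: [0,0,0,0,0,0]
  jaw: [0.045,0.045,0.045,0.045,0.045,0.045]

```text
time_s: 21.08
tcp_pos: [0.6106, 0.1567, 0.1054]
tool_rot: [0.999, -0.033, -0.001, 0.0]
wrist_force: [-0.7, -0.2, 0.8]
finger_gap: 0.528
grasp_force: 0.0
```

Call:
send_rows:
  travel:
    - [0,0,0]
    - [0,0,0]
    - [0,0,0]
    - [0,0,0]
    - [0,0,0]
  roll: [0,0,0,0,0]
  jaw: [0,0,0,0,0]

```text
time_s: 21.5
tcp_pos: [0.6116, 0.1579, 0.1069]
tool_rot: [0.999, -0.032, 0.001, -0.0]
wrist_force: [-0.7, -0.8, 8.6]
finger_gap: 0.104
grasp_force: 59.0
```

Call:
send_rows:
  travel:
    - [0,-0.02,0]
    - [0,-0.05,0]
    - [0,-0.08,0]
    - [0,-0.11,0]
    - [0,-0.135,0]
    - [0,-0.145,0]
    - [0,-0.145,0]
    - [0,-0.145,0]
  roll: [0,0,0,0,0,0,0,0]
  jaw: [0,0,0,0,0,0,0,0]

```text
time_s: 22.17
tcp_pos: [0.6209, 0.3039, 0.1069]
tool_rot: [1.0, -0.031, 0.001, -0.001]
wrist_force: [0.9, 1.1, 8.7]
finger_gap: 0.101
grasp_force: 60.5
```

Creep to the stop in 3 mm steps, watching for a y force rise.

Call:
send_rows:
  travel:
    - [0,-0.002,0]
    - [0,-0.004,0]
    - [0,-0.004,0]
    - [0,-0.004,0]
  roll: [0,0,0,0]
  jaw: [0,0,0,0]

```text
time_s: 22.5
tcp_pos: [0.6211, 0.3068, 0.1069]
tool_rot: [0.999, -0.032, 0.001, -0.001]
wrist_force: [-0.9, 1.1, 8.8]
finger_gap: 0.102
grasp_force: 60.4
```

Call:
send_rows:
  travel:
    - [0,-0.002,0]
    - [0,-0.003,0]
    - [0,-0.003,0]
    - [0,-0.003,0]
  roll: [0,0,0,0]
  jaw: [0,0,0,0]

```text
time_s: 22.83
tcp_pos: [0.6213, 0.3096, 0.1069]
tool_rot: [0.999, -0.032, 0.001, -0.001]
wrist_force: [-0.5, 0.8, 8.8]
finger_gap: 0.102
grasp_force: 60.4
```

Call:
send_rows:
  travel:
    - [0,-0.002,0]
    - [0,-0.002,0]
    - [0,-0.002,0]
  roll: [0,0,0]
  jaw: [0,0,0]

```text
time_s: 23.08
tcp_pos: [0.6214, 0.3116, 0.1069]
tool_rot: [0.999, -0.032, 0.001, -0.001]
wrist_force: [-1.3, 1.1, 8.1]
finger_gap: 0.104
grasp_force: 60.4
```

Call:
send_rows:
  travel:
    - [0,-0.002,0]
    - [0,-0.002,0]
    - [0,-0.002,0]
  roll: [0,0,0]
  jaw: [0,0,0]

```text
time_s: 23.33
tcp_pos: [0.6214, 0.312, 0.1069]
tool_rot: [0.999, -0.032, 0.001, 0.001]
wrist_force: [-0.9, -12.1, 12.9]
finger_gap: 0.104
grasp_force: 61.1
```

Call:
send_rows:
  travel:
    - [0,0.001,0]
    - [0,0.001,0]
    - [0,0.001,0]
    - [0,0.001,0]
    - [0,0.001,0]
  roll: [0,0,0,0,0]
  jaw: [0,0.045,0.045,0.045,0.045]

```text
time_s: 23.75
tcp_pos: [0.6206, 0.3124, 0.1053]
tool_rot: [0.999, -0.032, -0.0, -0.0]
wrist_force: [-0.7, -0.7, -0.0]
finger_gap: 0.524
grasp_force: 0.0
```

Call:
send_rows:
  travel:
    - [0,0,-0.02]
    - [0,0,-0.055]
    - [0,0,-0.09]
    - [0,0,-0.12]
    - [0,0.04,-0.13]
    - [0,0.08,-0.13]
    - [0,0.08,-0.13]
    - [0,0.08,-0.13]
  roll: [0,0,0,0,0,0,0,0]
  jaw: [0.045,0.045,0.045,0.045,0.045,0.045,0.045,0.045]

```text
time_s: 24.42
tcp_pos: [0.6155, 0.2308, 0.2357]
tool_rot: [0.999, -0.033, 0.0, 0.0]
wrist_force: [0.1, 0.4, -0.8]
finger_gap: 0.526
grasp_force: 0.0
```

Run:
```python
from h import *
s=r.sense();print(s["tcp_pos"],s["wrist_force"])
w=r.read_camera("wrist");t=r.read_camera("top")
o=np.zeros((384,800,3),np.uint8);o[:,:512]=w;o[:240,520:800]=cv2.resize(t[172:240,340:420],(280,240),interpolation=cv2.INTER_CUBIC)
cv2.imwrite("pics/end.png",np.clip(o[:,:,::-1]*1.5,0,255).astype(np.uint8))
```

```text
[0.61554492 0.23075485 0.23574838] [ 0.12596088  0.41548153 -0.76843193]
```

View pics/end.png

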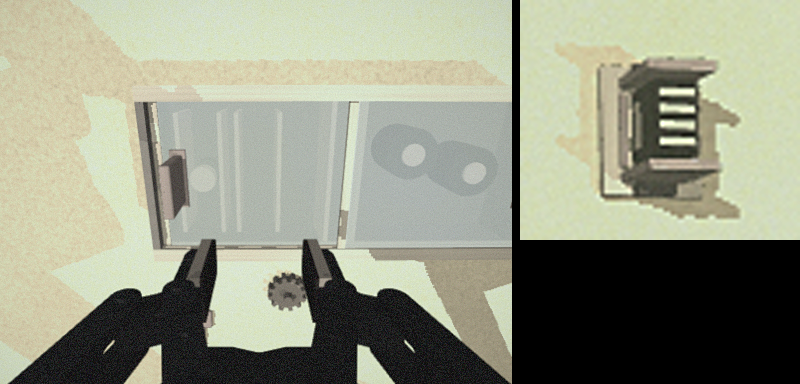

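The lower door is shut (only the end wall's narrow dark strip at x≈150 is left), and the cartridge stands between the cheeks with its four stripes at (677,92–142).

```bash
python3 -c "
from cell import r
print(r.job_done())"
```

```text
the job is handed in; nothing more can be done
None
```

I handed the job in at about 24 s: the cartridge stands released in the cradle, about 1 mm from my estimate of the seat centre, and the lower door was pushed shut against its stop, but the hand-in returned no verdict.

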